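# Free a solar panel by drawing back its spring bar with a forked tool

## Task

Take the forked tool out of its wooden block, set its prongs astride the spring bar of the solar panel stand, between the inner guide lug and the collar, and gently draw the collar sideways, away from the panel, until the bar leaves the eye and the panel springs up; do not ram the bar against its stop. Then put the forked tool back upright in its well, fully home, and let go. Touch the stand with the forked tool only, and leave the awl, the glue bottle and the marker where they are.

Things in the scene. Friction and masses are not known exactly. Their poses are not given: they have to be found in the camera images.
- fork: Forked tool, 100 mm tall, 90 g. Origin midway between the prong tips; z up to the handle, x across the prongs, y through them. Steel blade 20 (x) x 8 (y) mm up to z = 45, its lowest 22 mm split by a 10 mm slot into two prongs. Guard 34 x 24 mm at z = 45 to 50. Dark wooden handle 24 (x) x 16 (y) mm at z = 50 to 100: grip it across y near z = 75.
- awl: Awl in the block's other well: same guard and handle as the forked tool, but one round 8 mm spike. Origin on its axis, 45 mm below the guard, z up. Leave it.
- block: Fixed light wooden tool block 130 (x) x 60 (y) x 50 (z) mm. Origin: centre of its underside, z up. Two wells, 25 (x) x 13 (y) mm, 48 mm deep, at x = -32 and +32 mm, y = 0: one holds the forked tool, prongs down, the other the awl. A tool fully home has its guard flat on the block's top, its origin 5 mm above the block's underside.
- stand: Fixed plywood stand, base 150 (x) x 240 (y) x 10 mm; origin: centre of its underside, z up. Dark solar panel 122 x 93 mm level at z = 55 to 62, y = -105 to -12, hinged along its +x edge. A 6 mm steel spring bar lies along y at x = -45, z = 45, from a steel eye on the panel's arm (y = -6 to 2) through an inner guide lug and a collar into a barrel at y = 76 to 102.
- bar_lug (a point): Point on the bar's axis at the outer (+y) face of the inner guide lug (y = 16 mm in the stand; lug 6 mm thick, 24 mm wide in x, top 13 mm above the bar's axis). The bar is bare from here to the collar. z up, axes as the stand. The base board's top is 35 mm below.
- barrel (a point): Point on the bar's axis at the mouth of the barrel (22 mm across, y = 76 mm in the stand). Between it and the lug a round collar, 22 mm across, 6 mm thick, is clamped on the bar. Its face toward the lug is 14 to 44 mm from the lug, different each time and not measured: find it by touch or sight.
- panel (a joint): Panel hinge, rad: 0 locked down, 0.3 sprung up. Pushing the collar to the stand's +y draws the bar back against its spring: 5 N to start, 7.4 N at 6 mm, 8.2 N at 8 mm, plus friction. At about 6 mm the bar leaves the eye and the panel springs up 36 mm at its near edge and stays up; at 8 mm is a hard stop; over 16 N bends the bar. Let go, it springs back.
- glue: White glue bottle, 50 mm thick, 130 mm tall, standing on the bench. Origin: centre of its underside. Leave it.
- marker: Marker pen lying on the bench, 125 x 16 mm, 16 mm high. Origin on its underside, x along it. Leave it.
There are look-alikes about, which are no part of the job. Leave any blue look-alike of the fork alone. Of the things that look like the block, take the one that is farthest to the robot's right at the start.

How it is judged:
By the outcome, as a careful person would: the job done as asked, in the order asked, and still so for the second after the job is handed in, with the robot touching nothing.
It also fails if it takes over 54 s, if anything falls off the work surface, if the arm or the gripper's body presses on something with over 40 N, if the wrist force passes 120 N, or if a joint passes its speed limit or range.

## Robot

A 6-joint arm with a two-finger parallel gripper is mounted at the origin on the work surface. World frame = base frame: x ahead of the robot, y to its left, z up, the work surface at z = 0. Lengths are in m, angles in degrees, forces in N, time in s.
With the tool pointing down it reaches from about 0.35 to 0.875 m from the base axis. Payload 4.2 kg.
Tool frame: the origin (TCP) lies midway between the tips of the shut fingers; the grasp point (between the pads) lies 19 mm behind it; y points along the fingers, z is the direction in which the jaws open and shut, and the axes are right-handed (so a half turn about y gives the same grasp; the last joint's range is limited). The gripper opens to 87 mm and grips with 3 to 60 N. Pads are 19 mm wide; open, the fingers measure 117 mm over their backs; the gripper's body (75 mm by 190 mm) begins 51 mm behind the grasp point.
Start: joints at [-54.912, 22.042, 0.453, 0, -68.411, -14.817], TCP at [0.217, -0.586, 0.223] pointing down, gripper open.
Joint ranges: [-179.83, 179.83], [-69.29, 118.12], [-61.27, 80.66], [-181.25, 117.63], [-171.15, -9.14], [-177.46, 177.46]. Speed limits (degrees/s): [159.86, 159.86, 180, 180, 180, 180].

## Interface

Orientations are given as [roll, pitch, yaw] about the fixed x, y, z axes, in that order (R = Rz(yaw) Ry(pitch) Rx(roll)).
In Python, from workcell import env gives the robot as it stands. The module is installed in compiled form; this text tells all that it offers. Calls block until the motion is done:
- env.goto(position, orientation): joint-space move of the TCP to a pose.
- env.move_straight(position, rotation=None, rate=0.15, force_limit=None): straight line of the TCP; rotation=None keeps the orientation; rate is the mean speed in m/s. With force_limit (N) it stops when the force on the tool has changed by that much, and returns True; else False.
- env.set_joints(angles): joint-space move.
- env.gripper_to(opening, grasp_force=None): opening from 0.0 (shut) to 1.0 (fully open); grasp_force is the grip in N (None keeps the last); returns when the fingers have stopped.
- env.dwell(seconds).
- env.inverse_kinematics(position, orientation): joint angles nearest the present ones, or None.
- env.read_state(): the state.
- env.grab_frame(name): name is "scene" or "top" or "wrist"; returns a dict with "image" (480x640x3 uint8, blue, green, red), "fx", "fy", "cx", "cy" (pixels), "D" ([k1, k2, p1, p2, k3] as OpenCV has them; the pictures are not rectified), "position" and "orientation" of the camera in the world. Camera axes: x right, y up, looking along -z (the intrinsics and any distortion apply to the point x, -y, -z); pixel columns grow to the right and rows downward; lengths in m; the calibration is good to about 2 mm. A picture is of the moment at which its call begins. There is no depth.
A pose or a line that the arm cannot do raises env.Unreachable and nothing moves.
- env.close_job(): hands the job in, once; it reports no verdict.
Trained networks look in a picture, given as the dict that the camera call returned (one of the last four; its "shot" number tells which), for a name from the list of things; names that differ only in an ending like _2 or _b are one class to them, and where a whole thing is asked for, a point or a joint stands for the part that bears it (a point fixed in the world has none). Each returns a list of dicts, best first, with "score" (0 to 1); they miss things now and then, are a little off and sometimes report something else, mostly with a low value. They report only what shows in the picture. A call takes as long as a camera call. They do not tell look-alikes from the thing itself.
- env.search_frame(picture, thing): "xyz" ([x, y, z] in m, in world coordinates, good to about 4 mm: the middle of the surface that is visible of it).
- env.trace(picture, thing): "mask" (480x640 bool, what is visible of it).
The state is a dict: "clock": time; "joint_positions": joint angles; "qvel": joint speeds; "joint_torque": joint torques, N m; "position": TCP position; "tool_rot": TCP orientation; "force": force on the tool from outside, world axes, zero at the start; "wrist_torque": the same for the moment, N m; "opening": opening from 0.0 (shut) to 1.0 (fully open).
Only numpy, scipy, OpenCV 4.12 (cv2) and the standard library are available. Lean on these libraries where they do the work, as an engineer would, in place of code of your own. Each camera call takes 0.05 s, during which the arm holds its last target. There are 200 camera calls.

## Working session

There is one attempt and no reset: what is moved stays moved. The work goes in short steps, each a Python script; the robot and the scene stay as the last script left them, time stands still between calls to the robot, and variables do not carry over. Pictures are saved under pics/ and viewed, about 8 in all and at most 12, crops included, and the job is handed in when it is done.

```bash
mkdir -p pics; cat > h.py <<'E'
import numpy as np, cv2
from scipy.spatial.transform import Rotation as R
from workcell import env
def cam(p):
    o=np.array(p["orientation"],float)
    M=o if o.shape==(3,3) else R.from_euler('xyz',o,degrees=True).as_matrix()
    K=np.array([[p["fx"],0,p["cx"]],[0,p["fy"],p["cy"]],[0,0,1.]])
    return K,np.array(p["D"],float),M,np.array(p["position"],float)
def proj(p,X):
    K,D,M,c=cam(p); Y=(np.atleast_2d(X)-c)@M; Y=Y*[1,-1,-1]
    return cv2.projectPoints(Y.reshape(-1,1,3),np.zeros(3),np.zeros(3),K,D)[0].reshape(-1,2)
def ray(p,uv):
    K,D,M,c=cam(p); n=cv2.undistortPoints(np.array(uv,float).reshape(-1,1,2),K,D).reshape(-1,2)
    d=np.c_[n[:,0],-n[:,1],-np.ones(len(n))]@M.T
    return c,d
def atz(p,uv,z):
    c,d=ray(p,uv); return c+d*((z-c[2])/d[:,2])[:,None]
def tri(views): # list of (p,uv)
    A=np.zeros((3,3));b=np.zeros(3)
    for p,uv in views:
        c,d=ray(p,[uv]); d=d[0]/np.linalg.norm(d[0]); Q=np.eye(3)-np.outer(d,d); A+=Q;b+=Q@c
    return np.linalg.solve(A,b)
E
python3 - <<'E'
from h import *
s=env.read_state(); print({k:np.round(v,3).tolist() for k,v in s.items()})
for n in ("scene","top"):
    p=env.grab_frame(n); cv2.imwrite(f"pics/{n}0.png",p["image"]); print(n,p["position"],p["orientation"],p["D"],p["fx"])
    for t in ("fork","awl","block","stand","bar_lug","barrel","panel","glue","marker"):
        for r in env.search_frame(p,t): print(t,round(r["score"],2),np.round(r["xyz"],3),np.round(proj(p,r["xyz"])[0]))
E
```

```text
{'clock': 0.0, 'joint_positions': [-54.912, 22.091, 0.378, -0.029, -68.411, -14.816], 'qvel': [0.053, 0.065, -0.014, -0.045, 0.051, -0.017], 'joint_torque': [-0.0, -39.067, 18.74, 4.22, 0.011, -0.0], 'position': [0.216, -0.586, 0.221], 'tool_rot': [-89.872, 0.006, 20.261], 'force': [0.094, -0.608, 0.361], 'wrist_torque': [-0.0, 0.011, -0.022], 'opening': 1.0}
scene [1.37494719 0.1239106  0.74298683] [ 48.64703052  -0.69979944 101.18763297] [-0.06917673  0.          0.          0.          0.        ] 500.87716473350434
fork 0.88 [0.549 0.214 0.078] [439. 229.]
fork 0.82 [0.443 0.228 0.069] [446. 203.]
awl 0.65 [0.609 0.237 0.082] [451. 248.]
block 0.77 [0.434 0.357 0.045] [501. 217.]
block 0.72 [0.612 0.219 0.042] [438. 263.]
stand 0.89 [ 0.586 -0.145  0.01 ] [269. 242.]
bar_lug 0.81 [ 0.586 -0.142  0.011] [270. 241.]
bar_lug 0.63 [0.551 0.214 0.079] [439. 229.]
barrel 0.96 [ 0.586 -0.142  0.015] [270. 240.]
panel 0.94 [ 0.562 -0.191  0.063] [250. 213.]
glue 0.93 [0.798 0.195 0.078] [424. 319.]
glue 0.32 [ 0.562 -0.191  0.063] [250. 213.]
marker 0.85 [ 0.572 -0.399  0.015] [165. 221.]
top [ 0.49622524 -0.03432423  1.27358289] [ 5.21801617e+00 -7.47397123e-02 -9.11285883e+01] [-0.00883576  0.          0.          0.          0.        ] 537.2098197440292
fork 0.77 [0.537 0.212 0.087] [215. 267.]
fork 0.47 [0.437 0.224 0.084] [210. 312.]
awl 0.57 [0.595 0.236 0.093] [203. 241.]
block 0.96 [0.567 0.222 0.052] [213. 254.]
block 0.79 [0.416 0.351 0.05 ] [157. 322.]
stand 0.89 [ 0.573 -0.136  0.005] [369. 250.]
stand 0.48 [ 0.557 -0.194  0.061] [397. 255.]
bar_lug 0.64 [ 0.568 -0.139  0.009] [371. 252.]
panel 0.74 [ 0.557 -0.197  0.061] [398. 255.]
glue 0.56 [0.539 0.212 0.086] [215. 266.]
marker 0.69 [ 0.568 -0.402  0.013] [483. 249.]
```

```bash
python3 - <<'E'
import cv2,numpy as np
a=cv2.imread("pics/scene0.png")[130:370,130:570]; b=cv2.imread("pics/top0.png")[170:370,110:530]
a=cv2.resize(a,(550,300));b=cv2.resize(b,(630,300))
cv2.imwrite("pics/s1.png",np.vstack([np.pad(a,((0,0),(0,80),(0,0))),b]))
E
```

```text
(no output)
```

View pics/s1.png

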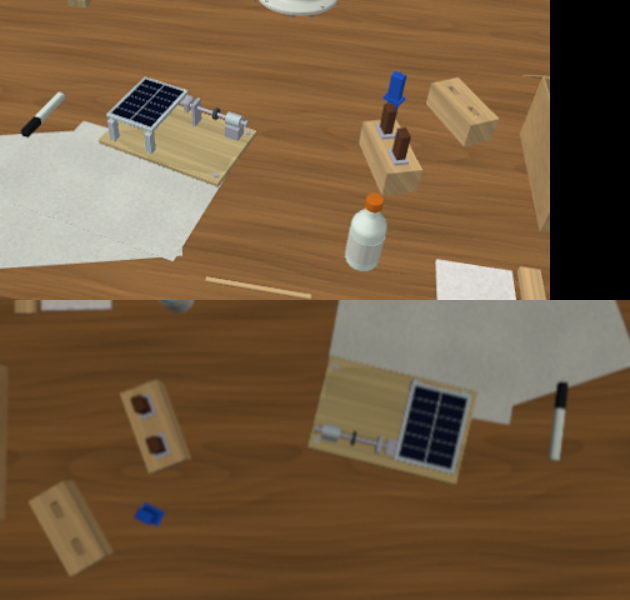

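The wanted block, holding two dark handles, is at scene (438,263). A second, empty block is at (501,217) and a blue fork at (446,203); both are look-alikes. The two dark handles, at scene (439,229) and (451,248), could be confused, and the networks call the first one the fork in both views. Next I take close wrist views.

```bash
python3 - <<'E'
from h import *
import pickle
out={}
def look(name,pos,yaw,things):
    env.goto(pos,[-90,0,yaw]); env.dwell(.2)
    p=env.grab_frame("wrist"); out[name]=p; cv2.imwrite(f"pics/{name}.png",p["image"])
    print(name,np.round(p["position"],3),np.round(p["orientation"],1))
    for t in things:
        for r in env.search_frame(p,t): print(t,round(r["score"],2),np.round(r["xyz"],3),np.round(proj(p,r["xyz"])[0]))
look("w_st1",[0.50,-0.08,0.32],-13,("bar_lug","barrel","stand","panel"))
look("w_st2",[0.56,-0.03,0.30],-13,("bar_lug","barrel"))
look("w_bl1",[0.53,0.20,0.34],21,("fork","awl","block"))
look("w_bl2",[0.58,0.26,0.34],21,("fork","awl","block"))
pickle.dump(out,open("w.pkl","wb"))
print(env.read_state()["clock"])
cv2.imwrite("pics/v2.png",np.vstack([np.hstack([cv2.resize(out[a]["image"],(400,300)) for a in r]) for r in (("w_st1","w_st2"),("w_bl1","w_bl2"))]))
E
```

```text
w_st1 [ 0.431 -0.064  0.481] [-15.    0.   76.9]
bar_lug 0.71 [ 0.555 -0.134  0.009] [291. 248.]
barrel 0.78 [ 0.555 -0.137  0.009] [289. 248.]
stand 0.92 [ 0.551 -0.138  0.015] [286. 247.]
panel 0.58 [ 0.538 -0.186  0.06 ] [236. 257.]
w_st2 [ 0.49  -0.014  0.462] [-15.1  -0.   76.9]
bar_lug 0.62 [ 0.56  -0.14   0.011] [228. 218.]
barrel 0.64 [ 0.565 -0.143  0.01 ] [227. 223.]
w_bl1 [0.464 0.174 0.501] [-15.   -0.  110.8]
fork 0.96 [0.435 0.223 0.101] [385. 119.]
fork 0.88 [0.538 0.217 0.102] [338. 218.]
awl 0.67 [0.589 0.237 0.087] [338. 265.]
block 0.97 [0.419 0.351 0.048] [491. 151.]
block 0.75 [0.56  0.219 0.05 ] [331. 226.]
w_bl2 [0.513 0.234 0.502] [-15.1  -0.  110.9]
fork 0.8 [0.539 0.22  0.106] [300. 150.]
fork 0.8 [0.434 0.23  0.1  ] [351.  44.]
awl 0.74 [0.592 0.24  0.096] [301. 206.]
block 0.87 [0.42  0.354 0.05 ] [463.  86.]
block 0.56 [0.566 0.222 0.051] [296. 171.]
6.4667
```

View pics/v2.png

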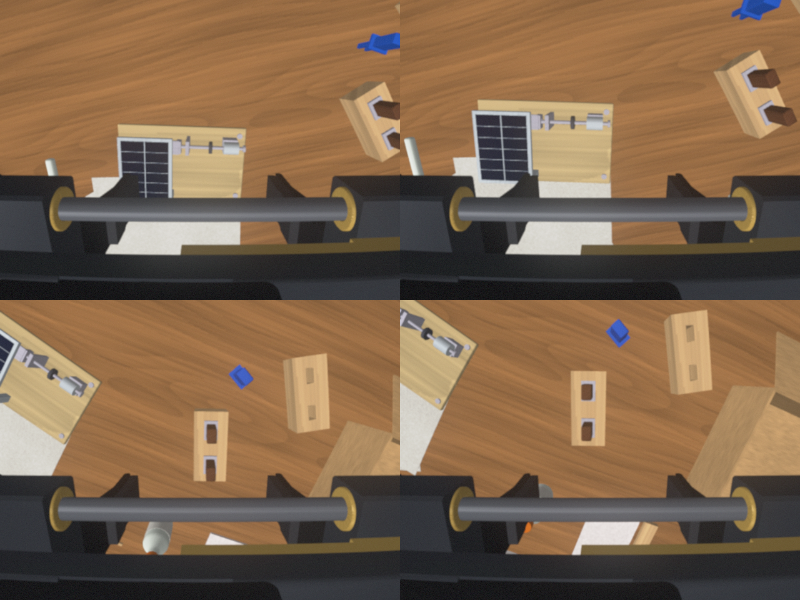

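```bash
python3 - <<'E'
import pickle,cv2,numpy as np
o=pickle.load(open("w.pkl","rb"))
for n in o: print(n,o[n]["fx"],o[n]["D"])
def crop(n,x,y,w,h,s): return cv2.resize(o[n]["image"][y:y+h,x:x+w],None,fx=s,fy=s,interpolation=cv2.INTER_CUBIC)
a=crop("w_st1",180,190,220,85,3.6); b=crop("w_st2",105,150,220,75,3.6)
cv2.imwrite("pics/c_st.png",np.vstack([a,b]))
a=crop("w_bl1",300,170,75,120,5); b=crop("w_bl2",265,110,75,120,5)
cv2.imwrite("pics/c_bl.png",np.hstack([a,b]))
E
```

```text
w_st1 413.24699157453364 [-0.06725442  0.          0.          0.          0.        ]
w_st2 413.24699157453364 [-0.06725442  0.          0.          0.          0.        ]
w_bl1 413.24699157453364 [-0.06725442  0.          0.          0.          0.        ]
w_bl2 413.24699157453364 [-0.06725442  0.          0.          0.          0.        ]
```

View pics/c_st.png

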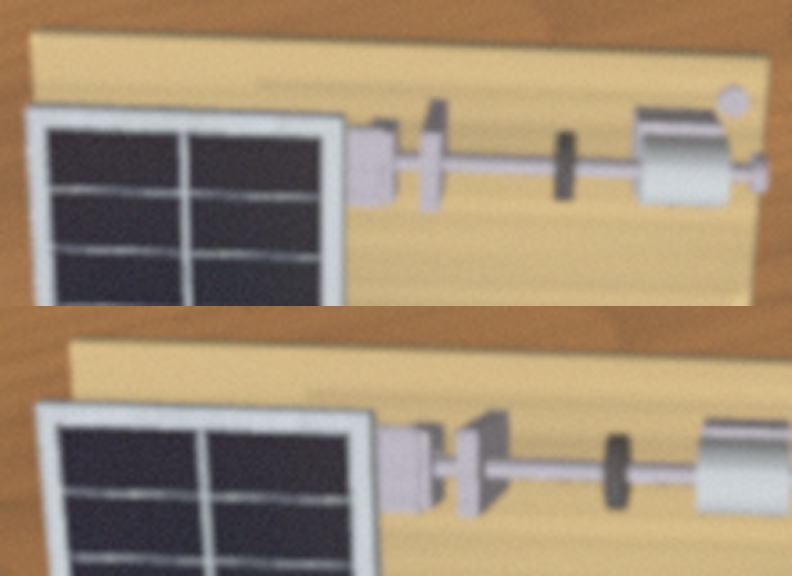

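View pics/c_bl.png

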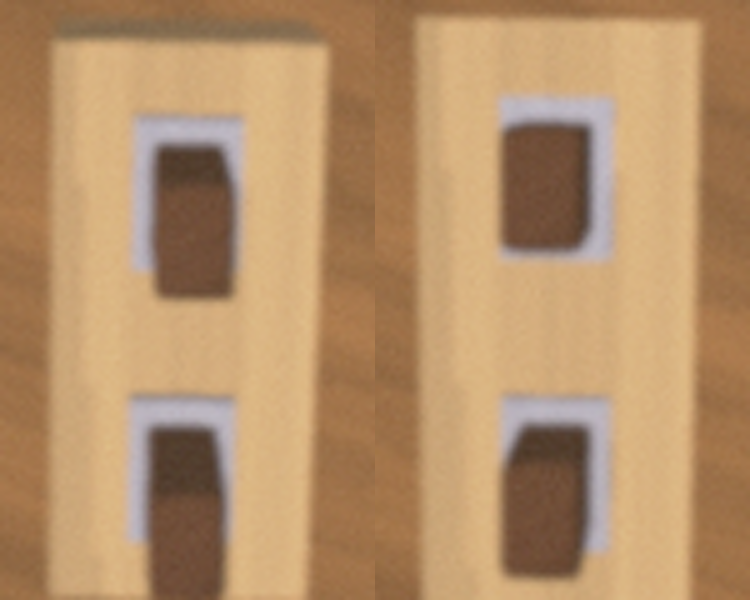

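In the crops the collar sits at about stand1 (565,165), the bar leaves the lug at (443,163), and the barrel mouth is at (636,170). Both guards sit flat on the block. I'll fit the poses from these points.

```bash
cat > fit.py <<'E'
from h import *
import pickle
from scipy.optimize import least_squares
o=pickle.load(open("w.pkl","rb"))
A=lambda x,y:("w_st1",180+x/3.6,190+y/3.6); B=lambda x,y:("w_st2",105+x/3.6,150+(y-306)/3.6)
C=lambda x,y:("w_bl1",300+x/5,170+y/5); D=lambda x,y:("w_bl2",265+(x-375)/5,110+y/5)
def T(q,X): c,s=np.cos(q[2]),np.sin(q[2]); X=np.array(X)/1000; return np.c_[q[0]+c*X[:,0]-s*X[:,1],q[1]+s*X[:,0]+c*X[:,1],X[:,2]+q[3]]
def fit(obs,q0):
    def f(q): 
        P=T(q,[m for _,m in obs]); return np.concatenate([proj(o[k[0]],P[i])[0]-k[1:] for i,(k,_) in enumerate(obs)])
    r=least_squares(f,q0,loss="soft_l1",x_scale=[.01,.01,.1,.01]); return r.x,np.round(f(r.x).reshape(-1,2),1)
st=[(A(32,33),(-75,-120,10)),(A(768,57),(-75,120,10)),(B(69,341),(-75,-120,10)),
 (A(443,163),(-45,16,45)),(B(488,467),(-45,16,45)),(A(636,170),(-45,76,45)),(B(697,475),(-45,76,45))]
qs,rs=fit(st,[.573,-.136,-.22,0])
bl=[(C(52,42),(-65,30,50)),(C(328,44),(-65,-30,50)),(D(417,17),(-65,30,50)),(D(703,20),(-65,-30,50)),
 (C(134,116),(-49,12,55)),(C(244,118),(-49,-12,55)),(C(134,270),(-15,12,55)),
 (D(500,97),(-49,12,55)),(D(612,97),(-49,-12,55)),(D(610,262),(-15,-12,55)),(D(500,262),(-15,12,55)),
 (D(502,397),(15,12,55)),(D(610,397),(15,-12,55)),(D(607,550),(49,-12,55)),(C(130,397),(15,12,55)),(C(236,400),(15,-12,55)),(C(128,542),(49,12,55))]
# image right = jaw +z dir = +y of block -> flip
bl=[(k,(m[0],-m[1],m[2])) for k,m in bl]
qb,rb=fit(bl,[.566,.222,.37,0])
if __name__=="__main__":
    print("stand",qs[:2],np.degrees(qs[2]),qs[3]);print(rs.tolist());print("block",qb[:2],np.degrees(qb[2]),qb[3]);print(rb.tolist())
    t=lambda a,b:np.round(tri([(o[k[0]],k[1:]) for k in(a,b)]),4)
    print("fork top",t(C(194,241),D(546,187)),T(qb,[(-32,0,105)]))
    print("lug",t(A(443,163),B(488,467)),T(qs,[(-45,16,45)]),"barrel",t(A(636,170),B(697,475)),T(qs,[(-45,76,45)]))
    g=t(A(565,165),B(617,471)); print("collar",g)
    c,s=np.cos(qs[2]),np.sin(qs[2]); d=g[:2]-qs[:2]; print("collar centre in stand",c*d[0]+s*d[1],-s*d[0]+c*d[1])
E
python3 fit.py
```

```text
stand [ 0.57478623 -0.14010718] -15.058504697945441 -0.004396955973962212
[[-0.4, -0.2], [0.3, -0.1], [0.3, 0.1], [-0.5, -0.2], [-0.1, 0.5], [0.3, -0.3], [0.1, 0.2]]
block [0.56833618 0.22882358] 20.02055554526527 -0.0017930073102071708
[[0.2, -0.4], [-0.1, -0.0], [-0.1, 0.1], [-0.6, 0.3], [0.1, 0.2], [0.1, 0.2], [-0.4, -0.2], [-0.1, -0.2], [0.3, 0.1], [0.4, -0.4], [0.0, -0.7], [-0.3, 0.1], [0.1, 0.4], [0.4, 0.3], [-0.0, 0.3], [0.0, 0.0], [-0.1, -0.3]]
fork top [0.5381 0.218  0.1013] [[0.53826994 0.21786815 0.10320699]]
lug [ 0.5346 -0.1118  0.0452] [[ 0.53548836 -0.11296536  0.04060304]] barrel [ 0.551  -0.0552  0.0413] [[ 0.55107667 -0.0550257   0.04060304]]
collar [ 0.5439 -0.0762  0.0452]
collar centre in stand -0.04642904222449981 0.053688268169348165
```

```bash
python3 - <<'E'
from h import *
import pickle
x,y=.5382,.2179
env.gripper_to(0.55)
env.goto([x,y,.17],[-90,0,20]); 
print(env.move_straight([x,y,.060],rate=.1,force_limit=8), env.read_state()["position"])
env.gripper_to(0,60)
s=env.read_state(); print("grip",s["opening"],s["position"],s["force"],s["tool_rot"])
print(env.move_straight([x,y,.135],rate=.08,force_limit=15))
env.dwell(.3); s=env.read_state(); print(s["opening"],s["position"],s["force"],s["clock"])
out={n:env.grab_frame(n) for n in("scene","wrist","top")}
pickle.dump(out,open("l.pkl","wb"))
a=out["scene"]["image"][170:310,370:530]; a=cv2.resize(a,(480,420),interpolation=cv2.INTER_CUBIC)
b=out["wrist"]["image"][0:480,120:520]; b=cv2.resize(b,(320,384)); b=np.pad(b,((0,36),(0,0),(0,0)))
cv2.imwrite("pics/lift.png",np.hstack([a,b]))
E
```

```text
False [0.53868225 0.21823006 0.06070631]
grip 0.17913765100723344 [0.53823269 0.21790899 0.06010645] [-1.10980833 -0.01902162  0.94145769] [-9.00032294e+01 -4.10393138e-03  2.00043252e+01]
False
0.18089744313237865 [0.53808316 0.21782814 0.13463792] [ 0.19769115 -0.30164506 -1.1078897 ] 11.4417
```

View pics/lift.png

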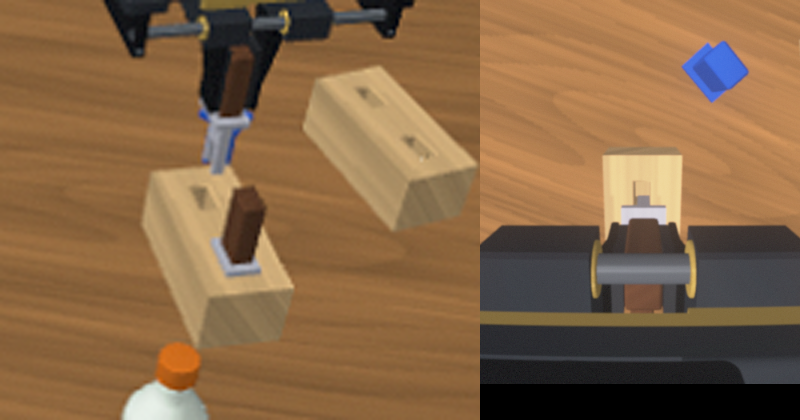

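Only the blade's edge shows, so I'll turn it broadside to the scene camera to confirm the prongs. Then I take a wrist view from straight over the bar.

```bash
python3 - <<'E'
from h import *
import pickle
env.move_straight([.5381,.2178,.19],rate=.15)
env.goto([.56,.06,.22],[-90,0,70]); env.dwell(.1)
sc=env.grab_frame("scene"); c=proj(sc,[.56,.06,.19])[0].astype(int); print(c)
a=cv2.resize(sc["image"][c[1]-60:c[1]+60,c[0]-60:c[0]+60],(400,400),interpolation=cv2.INTER_CUBIC)
lug=np.array([.5350,-.1125]); t=np.radians(-15.06); ux=np.array([np.cos(t),np.sin(t)]); uy=np.array([-ux[1],ux[0]])
g=lug+.020*uy+.075*ux
env.goto([g[0],g[1],.19],[-90,0,-15.06]); env.dwell(.3)
p=env.grab_frame("wrist"); pickle.dump(p,open("b.pkl","wb"))
print(p["position"],p["orientation"],env.read_state()["clock"],env.read_state()["position"])
q=np.r_[lug,.045]; u=proj(p,[q,q+.06*np.r_[uy,0]]); print(u)
m=u.mean(0).astype(int); x0,y0=max(m[0]-100,0),max(m[1]-60,0); print("crop origin",x0,y0)
b=cv2.resize(p["image"][y0:y0+120,x0:x0+200],(800,480),interpolation=cv2.INTER_CUBIC)
cv2.imwrite("pics/fk.png",a); cv2.imwrite("pics/bar.png",b)
E
```

```text
[368 178]
[ 0.54406637 -0.09349448  0.35160741] [-1.50543676e+01 -1.15737408e-02  7.49791728e+01] 14.75 [ 0.61266781 -0.1121973   0.19020685]
[[295.16597882 123.65199152]
 [378.66230304 123.81070419]]
crop origin 236 63
```

View pics/fk.png

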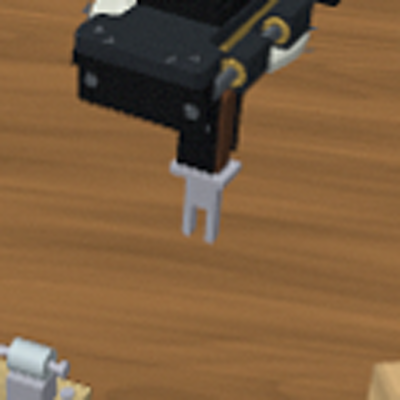

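View pics/bar.png

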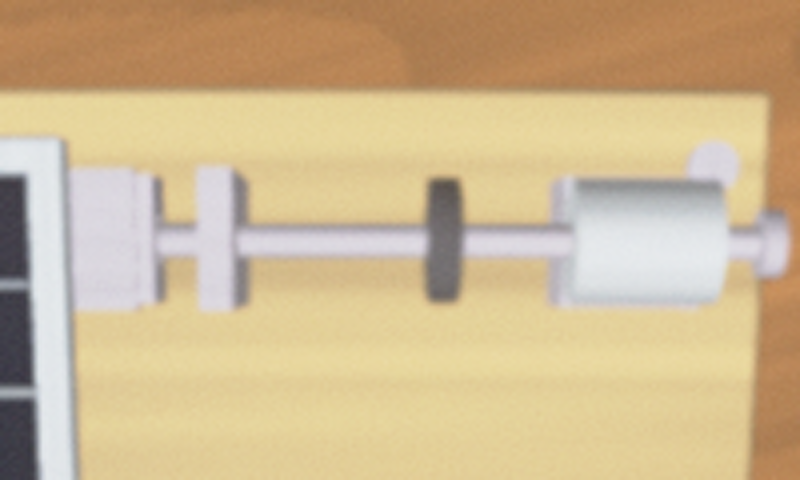

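The fork is confirmed: two prongs at fk (190,225) and (210,230). The bar shows at row 123.2 against a prediction of 123.7, and the collar's near face is about 33.6 mm from the lug. Next I lower the fork astride the bar, 20 mm out from the lug.

```bash
cat > st.py <<'E'
from h import *
lug=np.array([.5352,-.1125]); t=np.radians(-15.06); ux=np.array([np.cos(t),np.sin(t)]); uy=np.array([-ux[1],ux[0]])
def P(d,z,e=0): g=lug+d*uy+e*ux; return [g[0],g[1],z]
def S():
    s=env.read_state(); d=np.array(s["position"][:2])-lug; f=np.array(s["force"][:2])
    print("t%.2f along %.2f across %.2f z %.2f  F along %.2f across %.2f z %.2f"%(s["clock"],d@uy*1e3,d@ux*1e3,s["position"][2]*1e3,f@uy,f@ux,s["force"][2]),"op %.3f"%s["opening"])
    return f@uy
E
python3 - <<'E'
from st import *
env.move_straight(P(.020,.19),rate=.12); env.move_straight(P(.020,.125),rate=.1); env.dwell(.2); S()
hit=env.move_straight(P(.020,.085),rate=.04,force_limit=3); print("hit",hit); env.dwell(.2); S()
if not hit:
    # centre check across the bar
    for e in (.004,-.004):
        print(env.move_straight(P(.020,.085,e),rate=.015,force_limit=2)); S()
    env.move_straight(P(.020,.085),rate=.03); env.dwell(.2); S()
E
```

```text
t16.52 along 20.17 across 0.46 z 125.77  F along 1.17 across -0.41 z -1.15 op 0.181
hit False
t17.88 along 20.04 across 0.12 z 85.25  F along 1.54 across -0.01 z -0.85 op 0.179
True
t18.13 along 19.76 across 1.38 z 84.26  F along -0.05 across 0.19 z -0.53 op 0.177
True
t18.45 along 20.02 across -2.47 z 84.43  F along -0.18 across 0.40 z -0.19 op 0.178
t18.92 along 19.87 across -0.31 z 84.69  F along 0.58 across 0.53 z -0.87 op 0.179
```

The fork straddles the bar: the sideways touches came at +1.4 and −2.5 mm, so the centre is about −0.5. Next I touch the collar and draw it in small steps, watching the force.

```bash
cat > pull.py <<'E'
from st import *
def panel_up(p0,p1): # change in panel region
    u=proj(p0,[.56,-.19,.06])[0].astype(int); sl=np.s_[u[1]-50:u[1]+40,u[0]-50:u[0]+50]
    return np.abs(p0["image"][sl].astype(float)-p1["image"][sl]).mean()
E
python3 - <<'E'
from pull import *
import pickle
p0=env.grab_frame("scene"); p1=env.grab_frame("scene"); print("noise",panel_up(p0,p1))
print("contact",env.move_straight(P(.036,.085,-.0005),rate=.012,force_limit=2.5)); S()
s=env.read_state(); d0=(np.array(s["position"][:2])-lug)@uy; d=d0
for i in range(9):
    d=d0+.001*(i+1)
    hit=env.move_straight(P(d,.085,-.0005),rate=.012,force_limit=12); env.dwell(.1)
    f=S(); q=env.grab_frame("scene"); v=panel_up(p0,q); print(i+1,hit,"diff %.1f"%v)
    if hit or abs(f)>12 or v>12: break
pickle.dump((p0,q),open("pp.pkl","wb"))
u=proj(q,[.56,-.15,.06])[0].astype(int)
cv2.imwrite("pics/pan.png",np.hstack([cv2.resize(x["image"][u[1]-60:u[1]+60,u[0]-65:u[0]+65],(390,360),interpolation=cv2.INTER_CUBIC) for x in (p0,q)]))
E
```

```text
noise 1.2246296296296297
contact True
t19.87 along 29.60 across -0.92 z 84.41  F along -0.26 across -0.48 z -0.77 op 0.179
t20.26 along 29.78 across -1.25 z 84.45  F along -5.37 across 1.24 z -2.27 op 0.181
1 False diff 5.3
t20.66 along 30.58 across -1.26 z 84.48  F along -5.57 across 1.23 z -3.26 op 0.177
2 False diff 5.6
t21.06 along 31.46 across -1.24 z 84.49  F along -7.02 across -0.22 z -3.58 op 0.177
3 False diff 5.9
t21.46 along 32.35 across -1.26 z 84.48  F along -6.82 across 0.97 z -3.25 op 0.181
4 False diff 6.2
t21.86 along 33.29 across -1.26 z 84.49  F along -7.65 across -0.45 z -3.56 op 0.180
5 False diff 6.5
t22.26 along 34.23 across -1.27 z 84.47  F along -7.04 across 2.53 z -2.89 op 0.173
6 False diff 6.8
t22.66 along 35.47 across -1.28 z 84.47  F along -6.69 across 1.45 z -3.06 op 0.182
7 False diff 17.9
```

View pics/pan.png

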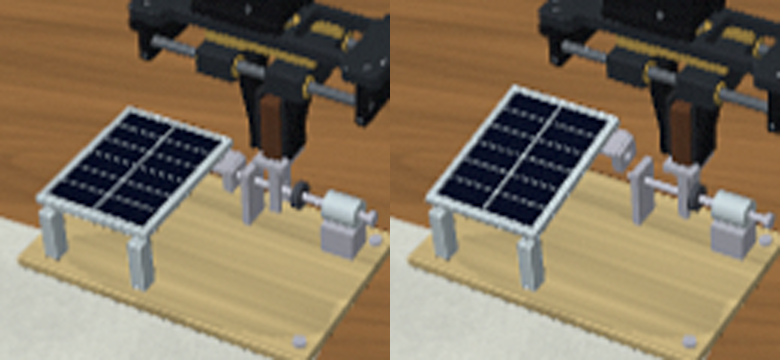

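The panel is up: its near edge has risen and the eye is clear of the bar, with the force peaking at 7.7 N. I let the bar return gently, lift off, and go to the pose above the block where I took the earlier picture, to check for slip in the grip.

```bash
python3 - <<'E'
from pull import *
import pickle
env.move_straight(P(.022,.085,-.0008),rate=.02); env.dwell(.1); S()
env.move_straight(P(.022,.19,-.0008),rate=.08); S()
env.goto([.5382,.2179,.19],[-90,0,20]); env.move_straight([.5382,.2179,.135],rate=.08); env.dwell(.4); S()
print(env.read_state()["position"],env.read_state()["tool_rot"])
p=env.grab_frame("wrist"); sc=env.grab_frame("scene"); l=pickle.load(open("l.pkl","rb"))
f=lambda im:cv2.resize(im[220:400,270:370],(222,400),interpolation=cv2.INTER_CUBIC)
g=lambda im:cv2.resize(im[175:275,420:500],(320,400),interpolation=cv2.INTER_CUBIC)[:,:]
cv2.imwrite("pics/cmp.png",np.hstack([f(l["wrist"]["image"]),f(p["image"]),cv2.resize(g(l["scene"]["image"]),(170,400)),cv2.resize(g(sc["image"]),(170,400))]))
a,b=[cv2.cvtColor(z,cv2.COLOR_BGR2GRAY).astype(np.float32)[240:300,290:350] for z in (l["wrist"]["image"],p["image"])]
print("shift px",cv2.phaseCorrelate(a,b,cv2.createHanningWindow((60,60),cv2.CV_32F)))
E
```

```text
t23.69 along 22.21 across -0.71 z 85.06  F along -0.09 across 0.24 z -0.81 op 0.181
t25.16 along 21.90 across -1.15 z 189.34  F along 0.17 across -0.44 z -0.63 op 0.176
t27.57 along 319.93 across -82.91 z 135.24  F along 0.47 across 0.64 z -0.73 op 0.181
[0.53826272 0.2179818  0.13524235] [-8.99911617e+01 -2.60472667e-02  2.00012728e+01]
shift px ((0.06446565289292039, -0.034656952416753484), 1.0538642014397515)
```

View pics/cmp.png

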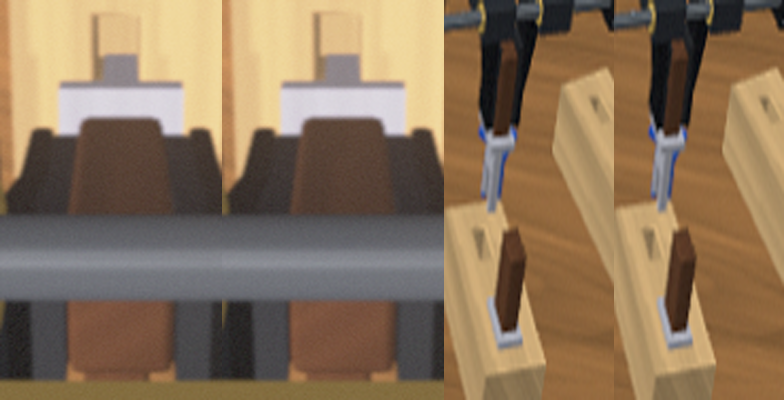

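The fork hasn't slipped: the measured shift is under 0.1 px. I lower it back along the same line.

```bash
python3 - <<'E'
from pull import *
hit=env.move_straight([.5382,.2179,.075],rate=.06,force_limit=6); print(hit); S()
if not hit:
    print("seat",env.move_straight([.5382,.2179,.058],rate=.02,force_limit=6)); S()
E
```

```text
False
t28.82 along 320.13 across -82.68 z 75.49  F along 0.52 across 0.06 z -1.01 op 0.180
seat True
t29.53 along 319.67 across -83.09 z 60.10  F along -0.70 across -1.20 z 3.87 op 0.179
```

It seated at TCP z 60.1 mm, the same height as when I picked it up. Now I release, withdraw and check.

```bash
python3 - <<'E'
from pull import *
import pickle
env.gripper_to(0.5); S()
env.move_straight([.5382,.2179,.20],rate=.1)
env.goto([.53,.20,.34],[-90,0,21]); env.dwell(.3); S()
p=env.grab_frame("wrist"); sc=env.grab_frame("scene"); o=pickle.load(open("w.pkl","rb"))["w_bl1"]
f=lambda im:cv2.resize(im[170:290,290:380],(300,400),interpolation=cv2.INTER_CUBIC)
cv2.imwrite("pics/end.png",np.hstack([f(o["image"]),f(p["image"])]))
cv2.imwrite("pics/end.png",np.vstack([cv2.imread("pics/end.png"),cv2.resize(sc["image"][170:310,190:500],(600,200+71))[:200]]))
E
```

```text
t30.32 along 319.10 across -83.66 z 59.27  F along -0.74 across 1.07 z 0.62 op 0.497
t32.80 along 300.34 across -86.40 z 338.68  F along -0.53 across -1.27 z -0.85 op 0.498
```

View pics/end.png

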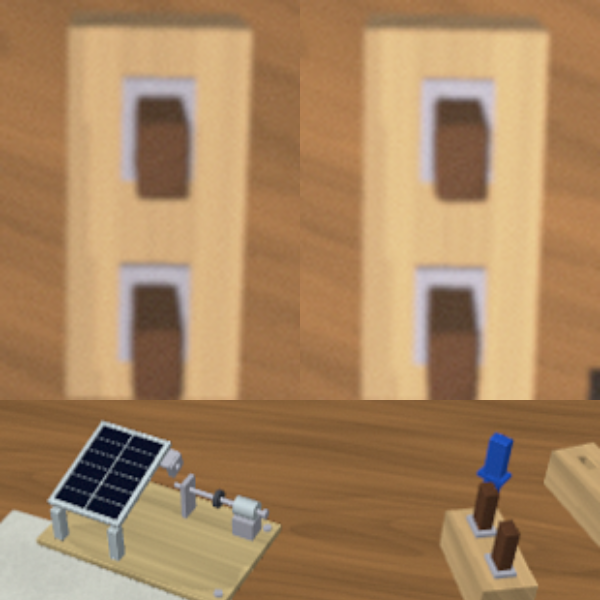

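The fork stands upright with its guard flat on the block, just as before. The panel is up, the bar has sprung back, and the gripper is clear of everything.

```bash
python3 -c "
from workcell import env
env.close_job()"
```

```text
the job is handed in; nothing more can be done
```

The job is done and handed in: the panel is up and the forked tool is back upright in its well, released. The robot's clock stood at about 33 s.

- **Drawing the collar:** I set the prongs astride the bar, confirmed by a touch on each side, and touched the collar about 33.6 mm from the lug. I then drew it about 6 mm in 1 mm steps until the panel sprang up. The along-bar force read after each step peaked at 7.7 N, and the bar did not reach its 8 mm stop. I let the bar return slowly.
- **Putting the fork back:** It hadn't slipped in the grip. It seated at the same height it was picked from (60.1 mm).
- **Last checks:** The final pictures show the panel up, the fork's guard flat on the block, and the awl and the blue look-alike in place. The glue bottle and marker were outside the final crop, but the arm never went near them.
- **Disagreements:** The camera fits put the stand about 4 mm and the block about 2 mm too low, so I used the heights given in the text. The bar's true centre by touch was about 0.5 mm from the camera's estimate.

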